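Close the sliding bookend on the tin and clamp it

TASK

The tin lies loose on the desk rack between two sliding bookends. Slide the loose right-hand bookend along its rail towards the left-hand one until the tin sits snugly between the two, then turn the right-hand bookend's knob clockwise until it is firmly clamped. Leave the left-hand bookend where it is, clamped, and keep the tin lying flat on the rack.

Things in the scene. Friction and masses are not known exactly. Their poses are not given: they have to be found in the camera images.
- right_knob (a joint): Clamp knob of the right-hand bookend (on the robot's right, -y), rad. 0: loose, its bar square across the rail; grows clockwise seen from above; 1.4: hard stop, bar nearly along the rail. Starts at 0 to 0.15. Below 0.7 the bookend slides freely (about 2 N); from 0.8 a pad presses on the rail; from 1.1 it is firmly clamped. Turning takes about 0.2 N m; it stays where left.
- right_grip (a point): Grip point on the right-hand knob, on its vertical axis: a black upright bar 48 long, 12 thick, 34 tall (mm) on a round flange 40 across. It lies 12 below the bar's top, 22 above its foot, 134 above the desk. Own x: along the bar; z up; turns with the knob. Gripped across its thickness, the bar serves to slide the bookend and to turn the knob.
- right_face (a point): Middle of the inner face (towards the tin) of the right-hand bookend, a grey plate 160 wide, 38 tall, 4 thick, top 99 mm above the desk. Own y: along the rail towards the left bookend; x: across, away from the robot; z up. Knob axis at x -66, y -24 mm, over the carriage (top 94 above it) on the rail at the front of the wooden base (184x420x58). Slides 200 mm from the rail's right end.
- left_face (a point): Middle of the inner face of the left-hand bookend, mirror image of the right-hand one; axes point the same way (y along the rail, away from the tin). Already clamped, it holds against about 18 N and is to stay there. Its knob's axis lies at x -66, y +24 mm of this frame.
- left_knob (a joint): Clamp knob of the left-hand bookend, in rad, same sense as the right one: it starts at about 1.3, clamped, and is to be left alone.
- tin: Flat blue-green tin box with its lid shut, 113 mm along the rail, 87 mm across it, 32 mm high, 0.25 kg, lying loose on the wooden base (58 mm high) between the bookends; origin at the centre of its underside, z up. It slides when a bookend pushes it. Snug means the two inner faces stand 113 to 128 mm apart.

How it is judged:
By the outcome, as a careful person would: the job done as asked, in the order asked, and still so for the second after the job is handed in, with the robot touching nothing.
It also fails if it takes over 40 s, if anything falls off the work surface, if the arm or the gripper's body presses on something with over 40 N, if the wrist force passes 120 N, or if a joint passes its speed limit or range.

ROBOT

A 6-joint arm with a two-finger parallel gripper is mounted at the origin on a cart in front of the work surface, level with it; the furniture and walls round the work are solid. World frame = base frame: x ahead of the robot, y to its left, z up, the work surface at z = 0. Lengths are in m, angles in rad, forces in N, time in s.
With the tool pointing down it reaches from about 0.35 to 0.85 m from the base axis. Payload 8.1 kg.
Tool frame: the origin (TCP) lies where the fingers leave the gripper's body, on its centre line; the fingertips stand 84 mm ahead of it and the grasp point (between the pads) lies 65 mm ahead of it; z points along the fingers, y is the line along which they close (so a half turn about z gives the same grasp; the last joint's range is limited). The gripper opens to 93 mm and grips with 3 to 60 N. Pads are 15 mm wide; open, the fingers measure 128 mm over their backs; the gripper's body (75 mm by 188 mm) begins 65 mm behind the grasp point.
Start: joints at [-1.265, 0.13, 1.488, -0, 1.523, -0.085], TCP at [0.229, -0.555, 0.303] pointing down, gripper open.
Joint ranges: [-2.96, 2.96], [-0.89, 2.26], [0.02, 2.5], [-1.34, 4.48], [0, 2.73], [-2.66, 2.66]. Speed limits (rad/s): [2.39, 2.39, 2.79, 3.14, 3.14, 3.14].

INTERFACE

Orientations are given as a rotation vector (axis times angle).
In Python, from plant import robot gives the robot as it stands.
- The arm moves only by the shell command python3 -m jog 'ROWS' [FORCE]. ROWS is text: rows parted by semicolons, each of 5 numbers parted by spaces: the opening, from 0 (shut) to 1 (fully open), then the shift along the tool's x, y, z in m, then the turn about the tool's z in degrees. A call has 1 to 10 rows; each row shifts and turns the commanded pose from where the row before left it, along the tool's axes as they then stand; what a row does not reach is not made up. A row lasts 1/12 s, in which the tool goes at most 41.7 mm and 7.16 degrees, less where a joint would pass 70% of its speed; a pose out of reach is approached as far as the arm can. A call with a gripper value outside its range is refused whole. The fingers move at their own pace and stop on an object; FORCE is the grip in N (left out, the last holds). Time passes only in rows, so rows that do not move let the fingers close. It gives the time, the measured TCP pose, the force, the opening and the grip force at its end, in the units of the state.
- robot.read_state(): the state, without advancing time (a new reading comes with each control period).
- robot.read_camera(name): name is "side" or "top"; returns a dict with "color" (420x560x3 uint8, red, green, blue), "intrinsics" (3x3 intrinsics, pixels), "k1" (the pictures are not rectified: a ray, as slopes to the right and down, at radius r is drawn at 1 + k1 r^2 times it, then the intrinsics apply), "pose" (4x4, takes a point from camera to world coordinates). Camera axes: x right, y down, z forward; pixel columns grow to the right and rows downward; lengths in m; the calibration is good to about 2 mm. A picture is of the moment at which its call begins. There is no depth.
- robot.close_job(): hands the job in; it is judged then, once.
The state is a dict: "t": time; "q": joint angles; "dq": joint speeds; "joint_torque": joint torques, N m; "tool_pos": TCP position; "orientation": TCP orientation; "force": force on the tool from outside, world axes, zero at the start; "wrist_torque": the same for the moment, N m; "opening": finger opening in m; "gripper_force": force on a finger pad.
Only numpy, scipy, OpenCV 4.12 (cv2) and the standard library are available. Lean on these libraries where they do the work, as an engineer would, in place of code of your own. Each camera call takes 0.05 s, during which the arm holds its last target. There are 200 camera calls.

## Working session

There is one attempt and no reset: what is moved stays moved. The work goes in short steps, Python scripts to look and compute and a shell command to move; the robot and the scene stay as the last step left them, time stands still between calls to the robot, and variables do not carry over. Pictures are saved under pics/ and viewed, at most 10 in all, crops included, and the job is handed in when it is done.

```bash
ls; mkdir -p pics; cat > h.py <<'E'
import numpy as np, cv2
from plant import robot
def ray(c,u,v):
    K=np.array(c["intrinsics"]);k=c["k1"];P=np.array(c["pose"])
    n=cv2.undistortPoints(np.array([[[u,v]]],float),K,np.array([k,0,0,0.]))[0,0]
    return P[:3,3],P[:3,:3]@np.array([n[0],n[1],1])
def onz(c,u,v,z):
    o,d=ray(c,u,v); return o+d*(z-o[2])/d[2]
def proj(c,p):
    K=np.array(c["intrinsics"]);P=np.linalg.inv(np.array(c["pose"]))
    return cv2.projectPoints(np.array([p],float),cv2.Rodrigues(P[:3,:3])[0],P[:3,3],K,np.array([c["k1"],0,0,0.]))[0][0,0]
E
python3 - <<'E'
from h import *
for n in("side","top"):
    c=robot.read_camera(n); cv2.imwrite(f"pics/{n}0.png",c["color"][:,:,::-1]); print(n,np.round(c["pose"],3),c["intrinsics"],c["k1"])
    np.save(n+"0.npy",c,allow_pickle=True)
s=robot.read_state(); print(s)
E
```

```text
pics
side [[ 0.939 -0.209  0.272  0.296]
 [-0.343 -0.608  0.716 -0.547]
 [ 0.016 -0.766 -0.643  0.685]
 [ 0.     0.     0.     1.   ]] [[519.22640762   0.         282.3971059 ]
 [  0.         519.22640762 203.74804686]
 [  0.           0.           1.        ]] -0.0029508391397473606
top [[ 0.024 -0.983  0.179  0.376]
 [-1.    -0.021  0.021  0.028]
 [-0.017 -0.18  -0.984  0.953]
 [ 0.     0.     0.     1.   ]] [[392.79498236   0.         274.7509594 ]
 [  0.         392.79498236 207.26124766]
 [  0.           0.           1.        ]] -0.07052301190457978
{'t': 0.1, 'q': array([-1.26539796e+00,  1.31045117e-01,  1.48916815e+00, -8.68909569e-06,
        1.52299596e+00, -8.53833042e-02]), 'dq': array([ 4.46645215e-05, -2.21825387e-03, -1.51432559e-03,  3.53113732e-04,
        5.45048837e-04, -5.28731736e-04]), 'joint_torque': array([ 1.84225964e-04, -5.61338961e+01, -4.93099165e+01,  7.70292641e-02,
        2.90281494e-02, -3.54107203e-05]), 'tool_pos': array([ 0.22846189, -0.55439899,  0.30181766]), 'orientation': array([-3.08023856e+00, -6.09628916e-01,  2.92181736e-04]), 'force': array([ 0.10742414,  0.35782677, -0.31901323]), 'wrist_torque': array([0.01856835, 0.00907466, 0.03658808]), 'gripper_force': 0.0, 'opening': 0.09283919301890899}
```

View pics/top0.png

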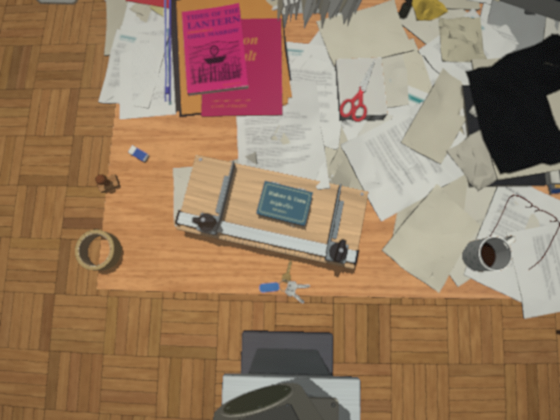

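View pics/side0.png

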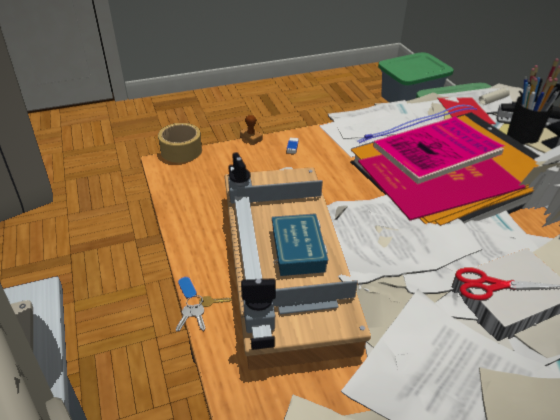

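The top view shows the rack with the left knob near (206,222), the right knob near (338,250) and the tin at (285,203). The side view shows the right knob at (258,290). I'll enlarge both for accurate pixels.

```bash
python3 - <<'E'
from h import *
t=np.load("top0.npy",allow_pickle=True).item();s=np.load("side0.npy",allow_pickle=True).item()
a=cv2.resize(t["color"][145:275,165:375,::-1],None,fx=3.8,fy=3.8,interpolation=cv2.INTER_CUBIC)
b=cv2.resize(s["color"][140:360,220:380,::-1],None,fx=2.7,fy=2.7,interpolation=cv2.INTER_CUBIC)
cv2.imwrite("pics/tc.png",a);cv2.imwrite("pics/sc.png",b)
E
```

```text
(no output)
```

View pics/tc.png

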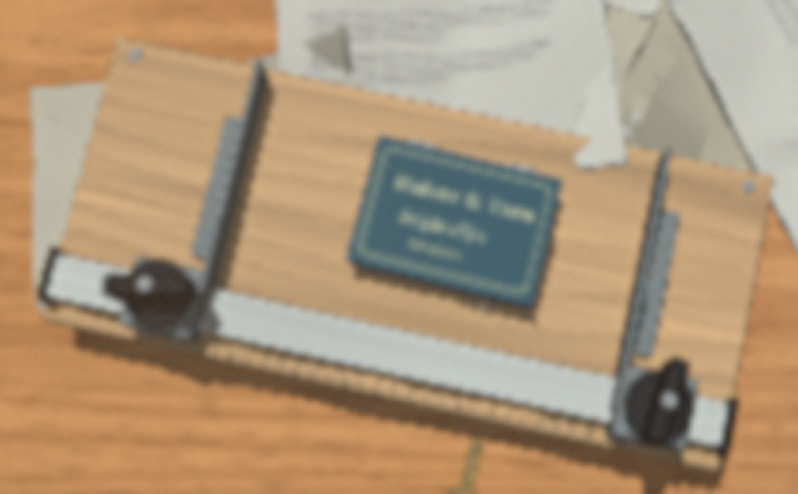

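View pics/sc.png

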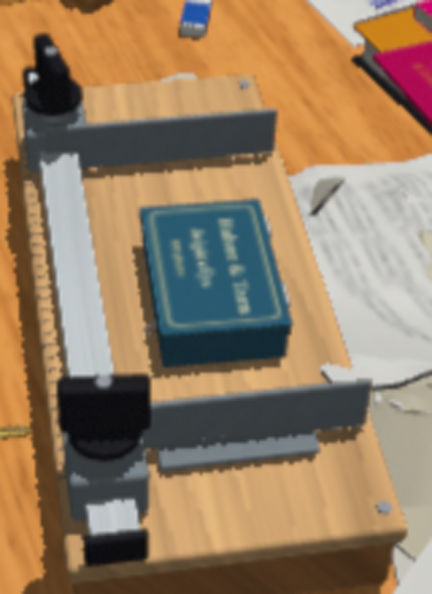

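The crops show a pale dot on each knob's top centre: top crop (672,399) and (146,283), side crop (103,381). Plate top edges, base corners and the tin lid are all clear. Next I convert them.

```bash
python3 - <<'E'
from h import *
t=np.load("top0.npy",allow_pickle=True).item();s=np.load("side0.npy",allow_pickle=True).item()
T=lambda x,y:((x+.5)/3.8+164.5,(y+.5)/3.8+144.5)
S=lambda x,y:((x+.5)/2.7+219.5,(y+.5)/2.7+139.5)
def tri(a,b):
    (o1,d1),(o2,d2)=ray(t,*a),ray(s,*b)
    A=np.c_[d1,-d2];k=np.linalg.lstsq(A,o2-o1,rcond=None)[0];p,q=o1+k[0]*d1,o2+k[1]*d2
    return np.round((p+q)/2,4),np.linalg.norm(p-q).round(4)
print("rdot",tri(T(672,399),S(103,381)),"ldot",tri(T(146,283),S(33,75)))
for n,f,c,p,z in [("rdotT",T,t,(672,399),.146),("rdotS",S,s,(103,381),.146),("ldotT",T,t,(146,283),.146),
 ("baseFL",T,t,(120,40),.058),("baseFR",T,t,(772,178),.058),("baseFR S",S,s,(406,535),.058),("baseFL S",S,s,(252,75),.058),
 ("rplate far",T,t,(664,152),.099),("rplate farS",S,s,(369,381),.099),("lplate far S",S,s,(276,112),.099),("lplate farT",T,t,(263,62),.099),
 ("tin",T,t,(380,138),.09),("tin",T,t,(560,180),.09),("tin",T,t,(530,303),.09),("tin",T,t,(352,262),.09),
 ("tinS",S,s,(142,207),.09),("tinS",S,s,(260,200),.09),("tinS",S,s,(290,323),.09),("tinS",S,s,(160,338),.09),
 ("barS L",S,s,(61,380),.146),("barS R",S,s,(150,377),.146),("barT top",T,t,(675,365),.146),("barT bot",T,t,(655,438),.146),
 ("railcapL",T,t,(42,300),.07),("railcapR",T,t,(725,452),.07)]:
    print(n,np.round(onz(c,*f(*p),z),4))
E
```

```text
rdot (array([ 0.4361, -0.0931,  0.15  ]), np.float64(0.0027)) ldot (array([0.4886, 0.1987, 0.1289]), np.float64(0.0174))
rdotT [ 0.4378 -0.094   0.146 ]
rdotS [ 0.4358 -0.0896  0.146 ]
ldotT [0.4948 0.194  0.146 ]
baseFL [0.6619 0.2377 0.058 ]
baseFR [ 0.5812 -0.1695  0.058 ]
baseFR S [ 0.5777 -0.1717  0.058 ]
baseFL S [0.6605 0.2402 0.058 ]
rplate far [ 0.5861 -0.0972  0.099 ]
rplate farS [ 0.5871 -0.0983  0.099 ]
lplate far S [0.6356 0.1435 0.099 ]
lplate farT [0.6364 0.1412 0.099 ]
tin [0.5934 0.0704 0.09  ]
tin [ 0.57   -0.0369  0.09  ]
tin [ 0.4962 -0.0199  0.09  ]
tin [0.5182 0.0846 0.09  ]
tinS [0.5195 0.09   0.09  ]
tinS [0.5939 0.0716 0.09  ]
tinS [ 0.5678 -0.0355  0.09  ]
tinS [ 0.4917 -0.0217  0.09  ]
barS L [ 0.4159 -0.0819  0.146 ]
barS R [ 0.4592 -0.0949  0.146 ]
barT top [ 0.4562 -0.0957  0.146 ]
barT bot [ 0.4167 -0.0848  0.146 ]
railcapL [0.4942 0.2723 0.07  ]
railcapR [ 0.4132 -0.1365  0.07  ]
```

Both views agree. The knob axis is at about (0.437,-0.093), the rail runs 11° off y, the bar lies at about -16°, and the face gap is about 0.241. The far q6 branch would run out of range when clamping, so I'll grip with tool x at +164°, which means a turn of about -141°.

```bash
python3 -m jog '1 0.026 -0.025 0 0;1 0.026 -0.025 0 0;1 0.026 -0.025 0 0;1 0.026 -0.025 0 0;1 0.026 -0.025 0 0;1 0.026 -0.025 0 0;1 0.026 -0.025 0 0;1 0.026 -0.025 0 0;1 0.026 -0.025 0 0;1 0.026 -0.025 0 0'
python3 -m jog '1 0.026 -0.025 0 0;1 0.026 -0.025 0 0;1 0.026 -0.025 0 0;1 0.026 -0.022 0 0;1 0 0 0 -7;1 0 0 0 -7;1 0 0 0 -7;1 0 0 0 -7;1 0 0 0 -7;1 0 0 0 -7'
python3 -m jog '1 0 0 0 -7;1 0 0 0 -7;1 0 0 0 -7;1 0 0 0 -7;1 0 0 0 -7;1 0 0 0 -7;1 0 0 0 -7;1 0 0 0 -7;1 0 0 0 -7;1 0 0 0 -7'
python3 -m jog '1 0 0 0 -7;1 0 0 0 -7;1 0 0 0 -7;1 0 0 0 -7;1 0 0 0 0;1 0 0 0 0'
cat >> h.py <<'E'
from scipy.spatial.transform import Rotation as Ro
def st(target=None):
    s=robot.read_state();R=Ro.from_rotvec(s["orientation"]).as_matrix()
    print("t",round(s["t"],2),"tcp",s["tool_pos"].round(4),"xang",np.degrees(np.arctan2(R[1,0],R[0,0])).round(1),"zax",R[:,2].round(3),"F",s["force"].round(1),"M",s["wrist_torque"].round(2),"open",round(s["opening"],4),"grip",round(s["gripper_force"],1),"q",s["q"].round(2))
    if target is not None: print("shift in tool",(R.T@(np.array(target)-s["tool_pos"])).round(4))
E
python3 -c "
from h import *;st([.437,-.093,.201])"
```

```text
t: 0.93
tool_pos: [0.3739, -0.2228, 0.3024]
orientation: [-3.082, -0.609, 0.0]
force: [0.9, 0.0, 0.1]
opening: 0.0927
gripper_force: 0.0
t: 1.77
tool_pos: [0.4328, -0.0951, 0.3023]
orientation: [-2.653, -1.682, 0.001]
force: [-0.4, -0.1, -0.3]
opening: 0.0932
gripper_force: 0.0
t: 2.6
tool_pos: [0.4327, -0.0952, 0.3023]
orientation: [-1.209, -2.899, 0.0]
force: [0.1, -0.1, 0.9]
opening: 0.0932
gripper_force: 0.0
t: 3.1
tool_pos: [0.4328, -0.0952, 0.3024]
orientation: [-0.487, -3.103, -0.0]
force: [0.0, -0.4, -0.0]
opening: 0.0929
gripper_force: 0.0
t 3.1 tcp [ 0.4328 -0.0952  0.3024] xang 162.2 zax [-0.001  0.    -1.   ] F [ 0.  -0.4 -0. ] M [ 0.05 -0.18 -0.04] open 0.0929 grip 0.0 q [-0.33 -0.31  1.9   0.    1.55 -1.59]
shift in tool [-0.0034  0.0034  0.1014]
```

```bash
python3 -m jog '1 -0.003 0.003 0.025 -2;1 0 0 0.025 0;1 0 0 0.025 0;1 0 0 0.016 0;1 0 0 0.01 0;1 0 0 0 0;0.4 0 0 0 0;0.3 0 0 0 0;0.3 0 0 0 0' 25
python3 - <<'E'
from h import *
st([.437,-.093,.201])
for n in("side","top"):
    c=robot.read_camera(n);np.save(n+"1.npy",c,allow_pickle=True)
    if n=="side":cv2.imwrite("pics/s1.png",cv2.resize(c["color"][140:360,200:380,::-1],None,fx=2.7,fy=2.7))
E
```

```text
t: 3.85
tool_pos: [0.4376, -0.0936, 0.2033]
orientation: [0.427, 3.11, -0.001]
force: [0.3, -0.0, -1.0]
opening: 0.0774
gripper_force: 0.0
t 3.85 tcp [ 0.4376 -0.0936  0.2033] xang 164.3 zax [ 0.002 -0.001 -1.   ] F [ 0.3 -0.  -1. ] M [ 0.02 -0.15  0.02] open 0.0774 grip 0.0 q [-0.33 -0.23  2.02  0.    1.35 -1.62]
shift in tool [0.0007 0.0004 0.0023]
```

View pics/s1.png

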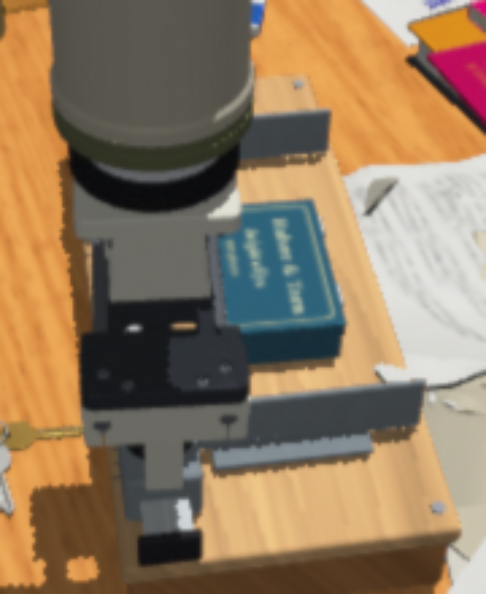

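The fingers straddle the bar and are still closing. The plate and tin haven't moved. I'll close fully.

```bash
python3 -m jog '0 0 0 0.001 0;0 0 0 0 0;0 0 0 0 0;0 0 0 0 0;0 0 0 0 0;0 0 0 0 0;0 0 0 0 0;0 0 0 0 0;0 0 0 0 0' 25;python3 -c "
from h import *;st()
u=np.array([.195,.981,0]);R=Ro.from_rotvec(robot.read_state()['orientation']).as_matrix();print((R.T@u).round(4))"
```

```text
t: 4.7
tool_pos: [0.4367, -0.0933, 0.2007]
orientation: [0.427, 3.112, 0.0]
force: [0.2, -0.1, -0.8]
opening: 0.0114
gripper_force: 25.0
t 4.7 tcp [ 0.4367 -0.0933  0.2007] xang 164.4 zax [ 0.  0. -1.] F [ 0.2 -0.1 -0.8] M [ 0.03 -0.1  -0.13] open 0.0114 grip 25.0 q [-0.33 -0.22  2.02  0.    1.35 -1.62]
[7.620e-02 9.973e-01 1.000e-04]
```

```bash
python3 -m jog '0 0.0008 0.01 0 0;0 0.0008 0.01 0 0;0 0.0008 0.01 0 0;0 0.0008 0.01 0 0;0 0 0 0 0';python3 -c "
from h import *;st()"; python3 -m jog '0 0.0008 0.01 0 0;0 0.0008 0.01 0 0;0 0.0008 0.01 0 0;0 0.0008 0.01 0 0;0 0.0008 0.01 0 0;0 0.0008 0.01 0 0;0 0 0 0 0';python3 -c "
from h import *;st()
p=robot.read_state()['tool_pos']-np.array([.4367,-.0933,.2007]);print(p@[.195,.981,0],p@[.981,-.195,0])"
```

```text
t: 5.12
tool_pos: [0.4449, -0.0518, 0.2007]
orientation: [0.424, 3.112, 0.002]
force: [2.7, 1.6, -1.9]
opening: 0.0116
gripper_force: 25.0
t 5.12 tcp [ 0.4449 -0.0518  0.2007] xang 164.5 zax [ 0.001  0.001 -1.   ] F [ 2.7  1.6 -1.9] M [ 0.18 -0.54 -0.12] open 0.0116 grip 25.0 q [-0.23 -0.22  2.02  0.    1.34 -1.53]
t: 5.7
tool_pos: [0.4565, 0.0071, 0.2007]
orientation: [0.425, 3.112, 0.002]
force: [4.5, 1.0, -4.0]
opening: 0.0118
gripper_force: 24.9
t 5.7 tcp [0.4565 0.0071 0.2007] xang 164.4 zax [ 0.001  0.001 -1.   ] F [ 4.5  1.  -4. ] M [ 0.07 -0.95 -0.11] open 0.0118 grip 24.9 q [-0.1  -0.19  2.    0.    1.34 -1.4 ]
0.10239764936965046 -0.00013898472874708805
```

Cross-rail force is rising, so I'll drop the x component and approach slowly.

```bash
python3 -m jog '0 -0.0005 0.004 0 0;0 -0.0005 0.004 0 0;0 0 0.003 0 0;0 0 0 0 0';python3 - <<'E'
from h import *
st()
c=robot.read_camera("side");cv2.imwrite("pics/s2.png",cv2.resize(c["color"][120:340,200:400,::-1],None,fx=2.7,fy=2.7))
E
```

```text
t: 6.03
tool_pos: [0.4589, 0.0163, 0.2007]
orientation: [-0.426, -3.109, 0.0]
force: [-5.2, -0.2, 4.6]
opening: 0.0118
gripper_force: 25.0
t 6.03 tcp [0.4589 0.0163 0.2007] xang 164.4 zax [-0.003  0.    -1.   ] F [-5.2 -0.2  4.6] M [ 0.05  0.86 -0.09] open 0.0118 grip 25.0 q [-0.08 -0.18  1.99  0.    1.34 -1.37]
```

View pics/s2.png

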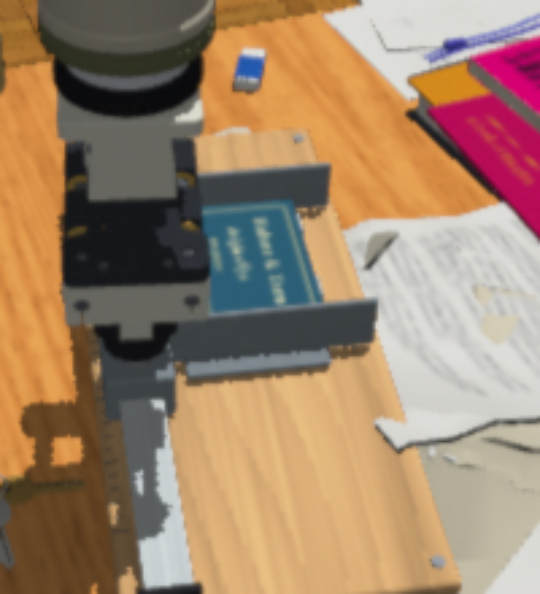

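The tin lies flat between the plates. Plate far corners are at crop (376,300) and (330,167). There's a small gap at the left plate.

```bash
python3 -c "
from h import *
c=robot.read_camera('side')
f=lambda x,y:onz(c,(x+.5)/2.7+199.5,(y+.5)/2.7+119.5,.099)
a,b=f(376,300),f(330,167);print(a,b,(b-a)@[.195,.981,0])"
python3 -m jog '0 0.0004 0.002 0 0;0 0.0002 0.002 0 0;0 0 0 0 0';python3 -c "
from h import *;st()"
```

```text
[0.60867801 0.0101621  0.099     ] [0.63519637 0.14249804 0.099     ] 0.1349926367094416
t: 6.38
tool_pos: [0.4596, 0.0201, 0.2007]
orientation: [-0.426, -3.11, 0.0]
force: [-5.5, -2.1, 4.2]
opening: 0.0117
gripper_force: 25.0
t 6.38 tcp [0.4596 0.0201 0.2007] xang 164.4 zax [-0.003  0.    -1.   ] F [-5.5 -2.1  4.2] M [-0.25  0.68 -0.12] open 0.0117 grip 25.0 q [-0.07 -0.18  1.98  0.    1.34 -1.37]
```

```bash
python3 -m jog '0 0.0004 0.002 0 0;0 0.0002 0.001 0 0;0 0 0 0 0';python3 -m jog '0 0.0004 0.002 0 0;0 0 0.001 0 0;0 0 0 0 0';python3 -c "
from h import *;st()"
```

```text
t: 6.63
tool_pos: [0.4601, 0.0229, 0.2007]
orientation: [-0.426, -3.111, -0.0]
force: [-4.8, -1.1, 3.9]
opening: 0.0118
gripper_force: 25.0
t: 6.88
tool_pos: [0.4606, 0.0258, 0.2007]
orientation: [-0.426, -3.111, -0.0]
force: [-4.6, -1.3, 3.5]
opening: 0.0114
gripper_force: 25.0
t 6.88 tcp [0.4606 0.0258 0.2007] xang 164.4 zax [-0.001  0.    -1.   ] F [-4.6 -1.3  3.5] M [-0.25  0.78 -0.14] open 0.0114 grip 25.0 q [-0.06 -0.18  1.98  0.    1.34 -1.35]
```

```bash
for i in 1; do :; done; python3 -m jog '0 0.0004 0.001 0 0;0 0.0002 0.001 0 0;0 0 0 0 0' | grep -E "pos|force:";python3 -m jog '0 0.0002 0.001 0 0;0 0 0 0 0'| grep -E "pos|force:"; python3 -m jog '0 0.0001 0.001 0 0;0 0 0 0 0'| grep -E "pos|force:"
```

```text
tool_pos: [0.4609, 0.0278, 0.2007]
force: [-3.9, -2.0, 1.9]
gripper_force: 25.0
tool_pos: [0.4611, 0.0288, 0.2007]
force: [-1.9, -1.9, 1.5]
gripper_force: 25.0
tool_pos: [0.4612, 0.0298, 0.2007]
force: [-2.7, -1.4, 0.7]
gripper_force: 25.0
```

```bash
python3 - <<'E'
from h import *
c=robot.read_camera("side");cv2.imwrite("pics/s3.png",cv2.resize(c["color"][150:290,250:360,::-1],None,fx=4,fy=4,interpolation=cv2.INTER_CUBIC))
E
```

```text
(no output)
```

View pics/s3.png

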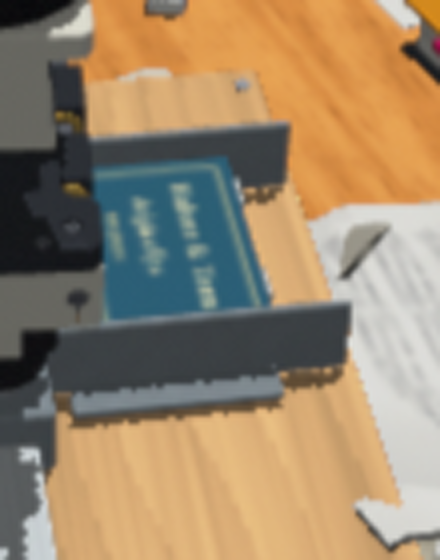

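Plate corners are at crop (349,304) and (290,125). The tin is nearly touching both plates.

```bash
python3 -c "
from h import *
c=robot.read_camera('side')
f=lambda x,y:onz(c,(x+.5)/4+249.5,(y+.5)/4+149.5,.099)
a,b=f(349,305),f(290,126);print(a,b,(b-a)@[.195,.981,0]-.004)"
python3 -m jog '0 0 0.001 0 0;0 0 0 0 0'| grep -E "pos|force:"; python3 -m jog '0 0.0001 0.001 0 0;0 0 0 0 0'| grep -E "pos|force:"
```

```text
[0.61048867 0.02231143 0.099     ] [0.63607855 0.14352052 0.099     ] 0.11989615113165242
tool_pos: [0.4614, 0.0307, 0.2007]
force: [-2.9, -1.6, 1.8]
gripper_force: 25.0
tool_pos: [0.4617, 0.0317, 0.2007]
force: [-2.9, -1.5, 2.2]
gripper_force: 25.0
```

```bash
for k in a; do python3 -m jog '0 0.0001 0.001 0 0;0 0 0 0 0'| grep -E "pos|force:"; python3 -m jog '0 0.0001 0.001 0 0;0 0 0 0 0'| grep -E "pos|^force:"; done; python3 -c "
from h import *;st()"
```

```text
tool_pos: [0.4618, 0.0327, 0.2007]
force: [-2.7, -1.1, 1.6]
gripper_force: 25.0
tool_pos: [0.462, 0.0337, 0.2007]
force: [-1.8, -1.9, 1.5]
t 8.23 tcp [0.462  0.0337 0.2007] xang 164.4 zax [ 0.  0. -1.] F [-1.8 -1.9  1.5] M [-0.31  0.33 -0.09] open 0.0118 grip 25.0 q [-0.04 -0.17  1.98  0.    1.34 -1.34]
```

```bash
python3 -m jog '0 0.0001 0.001 0 0;0 0 0 0 0'| grep -E "pos|^force:"; python3 -c "
from h import *;st()"
```

```text
tool_pos: [0.4622, 0.0347, 0.2007]
force: [-2.3, -1.7, 1.0]
t 8.4 tcp [0.4622 0.0347 0.2007] xang 164.4 zax [ 0.  0. -1.] F [-2.3 -1.7  1. ] M [-0.34  0.25 -0.15] open 0.0116 grip 24.9 q [-0.04 -0.17  1.98  0.    1.34 -1.33]
```

```bash
python3 -m jog '0 0.0001 0.0007 0 0;0 0 0 0 0'| grep -E "pos|^force:"; python3 -c "
from h import *;st()"
```

```text
tool_pos: [0.4623, 0.0354, 0.2007]
force: [-2.6, -1.3, 1.0]
t 8.57 tcp [0.4623 0.0354 0.2007] xang 164.4 zax [ 0.  0. -1.] F [-2.6 -1.3  1. ] M [-0.35  0.15 -0.1 ] open 0.0114 grip 24.9 q [-0.03 -0.17  1.98  0.    1.34 -1.33]
```

```bash
python3 -m jog '0 0.0001 0.0007 0 0;0 0 0 0 0'| grep -E "pos|^force:"
```

```text
tool_pos: [0.4624, 0.036, 0.2007]
force: [-1.0, -1.7, -0.0]
```

```bash
python3 -m jog '0 0.0001 0.0007 0 0;0 0 0 0 0'| grep -E "pos|^force:"
```

```text
tool_pos: [0.4626, 0.0368, 0.2007]
force: [-0.5, -1.9, -1.1]
```

```bash
python3 -m jog '0 0 0.0008 0 0;0 0 0 0 0'| grep -E "pos|^force:"
```

```text
tool_pos: [0.4627, 0.0372, 0.2007]
force: [-1.7, -4.4, -0.5]
```

```bash
python3 -m jog '0 0 0.0008 0 0;0 0 0 0 0'| grep -E "pos|^force:"
```

```text
tool_pos: [0.4627, 0.0375, 0.2007]
force: [-2.2, -8.3, 0.6]
```

```bash
python3 - <<'E'
from h import *
st()
c=robot.read_camera("side");np.save("side4.npy",c,allow_pickle=True);cv2.imwrite("pics/s4.png",cv2.resize(c["color"][150:270,250:350,::-1],None,fx=5,fy=5,interpolation=cv2.INTER_CUBIC))
E
```

```text
t 9.23 tcp [0.4627 0.0375 0.2007] xang 164.4 zax [-0.001 -0.002 -1.   ] F [-2.2 -8.3  0.6] M [-1.34  0.27 -0.12] open 0.0116 grip 25.0 q [-0.03 -0.17  1.97 -0.    1.34 -1.33]
```

View pics/s4.png

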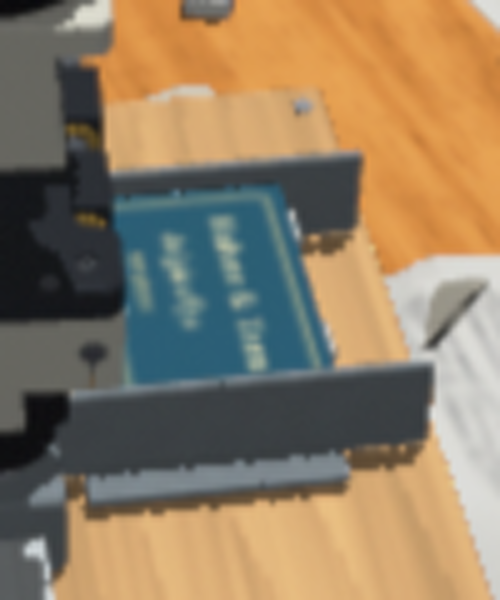

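Contact is confirmed: along-rail force has risen to 8 N and the tin is flat against both plates. I'll ease off slightly, grip harder and turn the knob clockwise.

```bash
python3 -m jog '0 0 -0.0006 0 0;0 0 0 0 0;0 0 0 0 5;0 0 0 0 5;0 0 0 0 5;0 0 0 0 5;0 0 0 0 5' 55; python3 -c "
from h import *;st()"
```

```text
t: 9.87
tool_pos: [0.4627, 0.0374, 0.2007]
orientation: [1.096, 2.944, -0.001]
force: [-0.1, -4.6, -0.2]
opening: 0.0118
gripper_force: 55.0
t 9.87 tcp [0.4627 0.0374 0.2007] xang 139.2 zax [-0.    -0.001 -1.   ] F [-0.1 -4.6 -0.2] M [-0.99  0.07  0.15] open 0.0118 grip 55.0 q [-0.03 -0.17  1.97 -0.    1.34 -0.89]
```

```bash
python3 -m jog '0 0 0 0 5;0 0 0 0 5;0 0 0 0 5;0 0 0 0 5;0 0 0 0 5;0 0 0 0 5;0 0 0 0 5;0 0 0 0 5;0 0 0 0 5'; python3 -c "
from h import *;st()"
```

```text
t: 10.62
tool_pos: [0.4628, 0.0374, 0.2007]
orientation: [2.139, 2.3, -0.0]
force: [-0.4, -4.5, -0.7]
opening: 0.0118
gripper_force: 55.0
t 10.62 tcp [0.4628 0.0374 0.2007] xang 94.2 zax [ 0.    -0.001 -1.   ] F [-0.4 -4.5 -0.7] M [-0.86  0.04  0.19] open 0.0118 grip 55.0 q [-0.03 -0.17  1.97 -0.    1.34 -0.1 ]
```

```bash
python3 -m jog '0 0 0 0 2;0 0 0 0 0;0.3 0 0 0 0;0.5 0 0 0 0;0.5 0 0 0 0;0.5 0 0 0 0;0.5 0 0 0 0'|grep -E "^open|pos|^force";python3 -m jog '0.5 0 0 -0.01 0;0.5 0 0 -0.03 0;0.5 0 0 -0.04 0;0.5 0 0 -0.04 0;0.5 0 0 -0.04 0'; python3 -m jog '0.5 0.03 0 -0.02 0;0.5 -0.04 0 0 0;0.5 -0.04 0 0 0;0.5 -0.04 0 0 0;0.5 -0.04 0 0 0;0.5 -0.04 0 0 0;0.5 -0.04 0 0 0;0.5 0 0 0 0'; python3 - <<'E'
from h import *
st()
a=[cv2.resize(robot.read_camera(n)["color"][r,k,::-1],None,fx=f,fy=f,interpolation=cv2.INTER_CUBIC) for n,r,k,f in(("top",slice(150,275),slice(165,375),2.2),("side",slice(140,350),slice(210,360),2.2))]
h=max(x.shape[0] for x in a)
cv2.imwrite("pics/f.png",np.hstack([cv2.copyMakeBorder(x,0,h-x.shape[0],0,0,0) for x in a]))
E
```

```text
tool_pos: [0.4628, 0.0378, 0.2008]
force: [0.6, -1.5, -0.5]
opening: 0.0406
t: 11.62
tool_pos: [0.4622, 0.0377, 0.3632]
orientation: [-2.175, -2.267, -0.0]
force: [0.6, 0.4, -0.2]
opening: 0.0466
gripper_force: 0.0
t: 12.28
tool_pos: [0.4708, -0.178, 0.3811]
orientation: [2.179, 2.261, -0.003]
force: [1.7, 0.1, 0.4]
opening: 0.0464
gripper_force: 0.0
t 12.28 tcp [ 0.4708 -0.178   0.3811] xang 92.1 zax [-0.    -0.003 -1.   ] F [1.7 0.1 0.4] M [-0.01 -0.08 -0.  ] open 0.0464 grip 0.0 q [-0.46 -0.15  1.63 -0.    1.67 -0.5 ]
```

View pics/f.png

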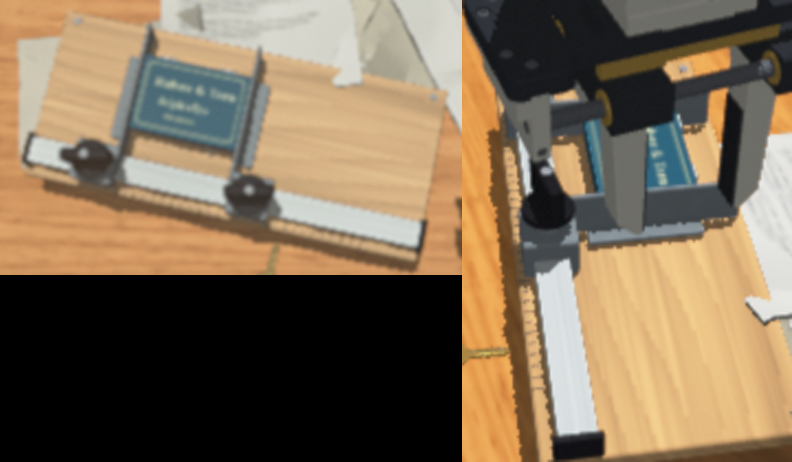

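The tin sits snug and flat between the plates. The right knob at crop (250,195) lies nearly along the rail, like the left one, and the left bookend hasn't moved. Handing in.

```bash
python3 -c "
from plant import robot;print(robot.close_job())"
```

```text
the job is handed in; nothing more can be done
None
```

The job is handed in (no verdict was returned): the right bookend was slid until the tin sat snug and flat against both plates, then its knob was turned clockwise to about 1.3 rad, and the left bookend did not move in the final picture.

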